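# Level the counter scale after switching it off

## Robot

A 6-joint arm with a two-finger parallel gripper is mounted at the origin on a cart in front of the work surface, level with it; the furniture and walls round the work are solid. World frame = base frame: x ahead of the robot, y to its left, z up, the work surface at z = 0. Lengths are in m, angles in rad, forces in N, time in s.
With the tool pointing down it reaches from about 0.35 to 0.775 m from the base axis. Payload 5.5 kg.
Tool frame: the origin (TCP) lies midway between the tips of the shut fingers; the grasp point (between the pads) lies grasp_offset behind it (grasp_offset is the distance from the TCP to the grasp point, in m); z points along the fingers, y is the line along which they close (so a half turn about z gives the same grasp; the last joint's range is limited). The gripper opens to 85 mm and grips with 20 to 120 N. Pads are 22 mm wide; open, the fingers measure 114 mm over their backs; the gripper's body (76 mm by 85 mm) begins 54 mm behind the grasp point. The pads swing forward as they close: fully open they stand 13 mm farther back than shut.
Start: joints at [-1.385, 0.313, 0.046, 1.304, 0, 1.431], TCP at [0.184, -0.545, 0.231] pointing down, gripper open.
Joint ranges: [-2.76, 2.76], [-0.86, 1.69], [-1.03, 1.26], [-2.2, 2.34], [-1.47, 1.5], [-3.14, 3.14]. Speed limits (rad/s): [2.57, 2.57, 3.14, 3.14, 3.14, 3.14].

## Interface

Orientations are given as a unit quaternion [w, x, y, z].
In Python, from workcell import * gives the robot as it stands.
- The arm moves only by the tool step_arm, never from a script. Its argument "deltas" is a list of rows, each a list of 7 numbers: the shift along the world's x, y, z in mm, then the turn, a rotation vector about the world's x, y, z in degrees, then the gripper's target within -1 to 1 (fully open at 1, half-way at 0, shut at -1). A call has 1 to 5 rows; each row shifts and turns the commanded pose from where the row before left it; what a row does not reach is not made up. A row lasts 1/10 s, in which the tool goes at most 50 mm and 8.59 degrees, less where a joint would pass 70% of its speed; a pose out of reach is approached as far as the arm can. A call is refused whole if a number of a shift passes 50 or a number of a turn 8.59, either way. A call with a gripper value outside its range is refused whole. The fingers move at their own pace and stop on an object; "newtons" is the grip in N (left out, the last holds). Time passes only in rows, so rows that do not move let the fingers close. It gives the time, the measured TCP pose, the force, the opening and the grip force at its end, in the units of the state.
- get_state(): the state, without advancing time (a new reading comes with each control period).
- read_camera(name): name is "scene" or "top"; returns a dict with "image" (480x640x3 uint8, red, green, blue), "z_map" (480x640 float32, m along the optical axis (not along the pixel's ray), 0 where there is no reading), "K" (3x3 intrinsics, pixels), "world_from_camera" (4x4, takes a point from camera to world coordinates). Camera axes: x right, y down, z forward; pixel columns grow to the right and rows downward; lengths in m; the calibration is good to about 2 mm. A picture is of the moment at which its call begins.
- hand_in(): hands the job in; it is judged then, once.
The state is a dict: "clock": time; "joint_pos": joint angles; "qvel": joint speeds; "tau": joint torques, N m; "tcp_pos": TCP position; "orientation": TCP orientation; "wrist_force": force on the tool from outside, world axes, zero at the start; "ft_torque": the same for the moment, N m; "finger_gap": finger opening in m; "grip_force": force on a finger pad.
Only numpy, scipy, OpenCV 4.12 (cv2) and the standard library are available. Lean on these libraries where they do the work, as an engineer would, in place of code of your own. Each camera call takes 0.05 s, during which the arm holds its last target. There are 200 camera calls.

## Task

Switch the counter scale off by flipping its toggle over from the green dot to the red dot. Then take the red knob of the scale's levelling foot, press it down so that the springy plate is fully seated, and turn it while pressing until the whole bubble of the spirit level lies between the two black lines. Finish while still holding and pressing the knob with the bubble between the lines; do not let go, do not level before the switch is off, and leave the other things on the table where they are.

Things in the scene. Friction and masses are not known exactly. Their poses are not given: they have to be found in the camera images.
- scale_base: counter scale on a steel levelling plate 250 x 120 x 6 mm, fixed to the table. Origin on the table under the middle of the plate; x runs along the plate from the red knob (at x = -95 mm) to the two rear feet (hinge line at x = +100 mm), z up. Plate top 22 mm up. On it: white scale housing with round pan (x -14 to +104 mm, y -21 to +61 mm, top 60 mm above the table) and the spirit level.
- plate (a joint): how far the knob end of the springy plate is pressed down, in rad about the rear feet: 0 sprung up, 0.03 fully seated on a hard stop (the knob then stands 6 mm lower). About 8 N down on the knob seats it; it springs up again when let go. Small against reading noise: go by force or the knob's height.
- foot_knob: the red fluted knob of the levelling foot itself, turning with it; origin on its axis at its underside, x towards its white line, z up along the axis
- knob_grip (a point): point to grip on the upright axis of the red, round, fluted knob of the levelling foot (about 41 mm diameter, 39 mm tall, grip zone 30 mm high): about 54 mm above the table before pressing (48 mm when seated), 22 mm above the knob's underside and 17 mm below its flat top. The point does not turn with the knob. Free space beside the knob: at least 55 mm all round above the plate.
- knob_mark (a point): outer end of the white line on the knob's top, 17 mm from its axis; turns with the knob. Clockwise seen from above screws the foot down and sends the bubble 20 mm per rad towards the knob; light friction (0.06 N m). At the start the foot is 0.6 to 1.0 rad too high, so it must be turned clockwise; which direction of the line is level is not marked, only the bubble tells.
- vial_mid (a point): middle of the spirit level, on top of its yellow-green tube (102 mm long, 16 mm thick, along the plate beside the scale housing). x points along the tube, away from the knob. Two black lines across the tube stand 14 mm (inner edge) either side of this point.
- bubble_mid (a point): middle of the pale bubble (20 mm long) in the tube, at the height of vial_mid. While the plate is not pressed the bubble lies idle at the knob end of the tube, about 28 mm from the middle; it tells the truth only while the knob is pressed fully down, and takes about 2.5 s to come to rest after pressing or turning.
- switch_box: grey isolator box of the scale, 66 x 92 x 44 mm, fixed to the table, origin at the centre of its underside, z up. The toggle pivots on its top centre and swings along the box's y: green dot and ON at +y, red dot and OFF at -y.
- toggle_tip (a point): centre of the black ball (18 mm diameter) at the end of the 50 mm toggle lever; about 91 mm above the table at either detent, and 19 mm to the +y side (on) or -y side (off) of the box centre
- toggle (a joint): toggle angle in rad: 0 leaning to the green dot (on), 0.8 leaning to the red dot (off). Tips over to either end past the middle (0.4); about 1 to 2 N at the ball moves it.
- pepper: glass pepper shaker with steel cap, 43 mm wide, 75 mm tall, loose, origin under its centre; leave it alone
- toothpicks: red jar of toothpicks, 46 mm wide, 66 mm tall, loose, origin under its centre; leave it alone
- rice_bowl: white rice bowl upside down, 89 mm wide, 53 mm tall, loose, origin under its centre; leave it alone
- spout: cream plastic spare spout, 33 mm wide, 48 mm tall, loose, to the right of the scale, origin under its centre; leave it alone
Mind the look-alikes: they are no part of the job. What is shaped like the switch_box but yellow is not meant.

How it is judged:
On the way, in this order (a step that is already met when the one before it is completed fails the run):
1. the toggle is flipped to off (red dot) (value of joint toggle above 0.65 rad), for 0.2 s.
2. the knob is held and pressed down until the plate is seated (value of joint plate above 0.027 rad and contact force between the fingers and foot_knob above 3 N), for 0.3 s.
At the end, for the whole second after the job is handed in: Toggle off (beyond 0.65 rad); the gripper still holds and presses the knob with the plate seated (joint plate beyond 0.027 of 0.03 rad) and contact on the knob above 3 N; the bubble's middle within 4.5 mm of the spirit level's middle; the bystanders at rest (all of step 2 and value of joint toggle above 0.65 rad and x of bubble_mid in the frame of vial_mid between -0.0045 and 0.0045 m and linear speed of each of pepper, toothpicks, rice_bowl, spout below 0.02 m/s); the arm keeps its last pose, push and grip.
It fails at once if the levelling knob is turned while the switch is still on (value of joint toggle below 0.4 rad and distance of knob_mark from where it was at the start of the episode above 0.009 m).
It fails at once if a bystander object is pushed or tipped (distance of any of pepper, toothpicks, rice_bowl, spout from where it was at the start of the episode above 0.03 m or angle between any of pepper, toothpicks, rice_bowl, spout's own z axis and vertical above 0.5 rad).
It also fails if it takes over 61 s, if anything falls off the work surface, if the arm or the gripper's body presses on something with over 40 N, if the wrist force passes 120 N, or if a joint passes its speed limit or range.

## Working session

There is one attempt and no reset: what is moved stays moved. The work goes in short steps, Python scripts to look and compute and a tool call to move; the robot and the scene stay as the last step left them, time stands still between calls to the robot, and variables do not carry over. Pictures are saved under pics/ and viewed, at most 10 in all, crops included, and the job is handed in when it is done.

Besides the shell and the picture viewer there is one more tool, called after "Call:" by a JSON object that holds its "method" and its "body", one argument or row to a line. step_arm: Moves the arm, as the interface text tells. Its arguments: {"type":"object","properties":{"deltas":{"type":"array","items":{"type":"array","items":{"type":"number"}}},"newtons":{"type":"number"}},"required":["deltas"]}

```bash
mkdir -p pics; ls
cat > h.py <<'E'
from workcell import *
import numpy as np, cv2
def shot(n,f=None):
    c=read_camera(n)
    np.savez(f'/tmp/{n}.npz',**c)
    if f: cv2.imwrite(f'pics/{f}.png',c['image'][:,:,::-1])
    return c
def load(n): return dict(np.load(f'/tmp/{n}.npz'))
def ray(c,u,v,z):
    T=c['world_from_camera'];d=T[:3,:3]@np.linalg.solve(c['K'],[u,v,1.]);o=T[:3,3]
    return o+d*(z-o[2])/d[2]
def pts(c):
    T=c['world_from_camera'];v,u=np.mgrid[:480,:640]
    P=np.stack([u,v,np.ones_like(u)],-1)@np.linalg.inv(c['K']).T*c['z_map'][...,None]
    return P@T[:3,:3].T+T[:3,3]
def proj(c,p):
    T=np.linalg.inv(c['world_from_camera']);q=c['K']@(T[:3,:3]@np.array(p)+T[:3,3]);return q[:2]/q[2]
E
python3 - <<'E'
from h import *
print(get_state())
shot('scene','s0');c=shot('top','t0');print(c['world_from_camera'],c['K'])
E
```

```text
pics
{'clock': 0.0, 'joint_pos': array([-1.38460254e+00,  3.14015521e-01,  4.49808282e-02,  1.30360174e+00,
        4.80046835e-06,  1.43122070e+00]), 'qvel': array([-8.18487715e-05,  2.92514760e-03, -3.74044337e-05,  1.45133163e-03,
        1.39687210e-03, -7.15000051e-04]), 'tau': array([-1.29904602e-04, -4.80623960e+01,  2.98534960e+01,  1.91883993e-02,
       -1.98629523e-04,  5.29044840e-06]), 'tcp_pos': array([ 0.18393181, -0.54424905,  0.23040103]), 'orientation': array([-9.19856920e-04,  9.86763173e-01,  1.62165327e-01, -1.90440162e-05]), 'wrist_force': array([ 0.40934529, -0.07206533,  0.27779557]), 'ft_torque': array([-0.02473905,  0.00228903,  0.06873959]), 'grip_force': 0.0, 'finger_gap': 0.08552798747612148}
[[-0.01334345 -0.98660209  0.16259849  0.48081115]
 [-0.99990737  0.01272924 -0.00481879 -0.15142324]
 [ 0.00268448 -0.16264772 -0.98668055  1.12717537]
 [ 0.          0.          0.          1.        ]] [[510.26450781   0.         318.06485275]
 [  0.         510.26450781 236.16175552]
 [  0.           0.           1.        ]]
```

View pics/s0.png

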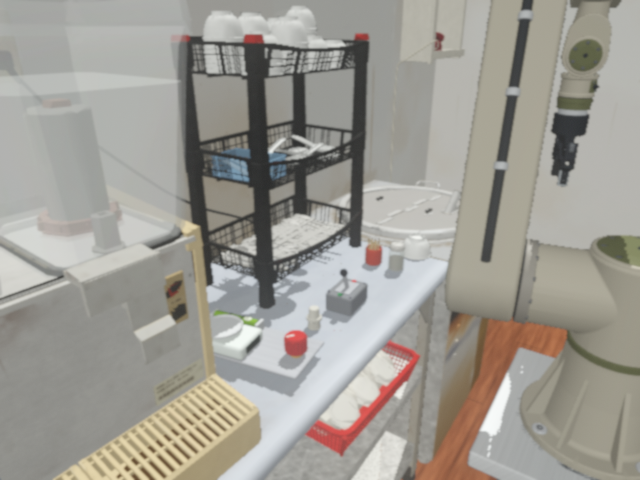

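View pics/t0.png

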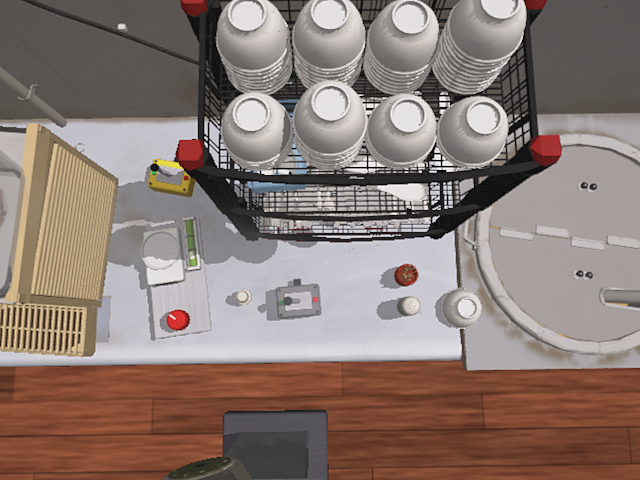

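The grey switch box is at top (297,301), with its ball near (288,300) on the green side. The yellow look-alike is at (170,177). The red knob is at (178,320). Other red things that could be mistaken for it are the toothpick jar (406,274) and the rack caps (190,152) and (545,150). I choose the grey box and the knob on the plate.

Run:
```python
from h import *
c=load('top');im=c['image'];P=pts(c)
hsv=cv2.cvtColor(im,cv2.COLOR_RGB2HSV)
def blob(name,m,x0,y0,x1,y1,z):
    k=np.zeros(m.shape,np.uint8);k[y0:y1,x0:x1]=m[y0:y1,x0:x1]
    v,u=np.nonzero(k);print(name,len(u),u.mean().round(1),v.mean().round(1),'ray',ray(c,u.mean(),v.mean(),z).round(4),'med',np.median(P[v,u],0).round(4), 'maxz',P[v,u][:,2].max().round(3))
H,S,V=hsv[...,0],hsv[...,1],hsv[...,2]
red=((H<8)|(H>172))&(S>150)&(V>100)
blob('knob',red,150,300,205,345,.071)
v,u=np.nonzero(red[300:345,150:205]);q=P[v+300,u+150];t=q[q[:,2]>.066];print('knob top',t.mean(0),t.min(0),t.max(0))
blob('dark ball',V<60,278,290,300,312,.091)
g=(H>40)&(H<85)&(S>100)
blob('green dot',g,262,280,330,325,.044);blob('red dot',red,262,280,330,325,.044)
blob('vialgreen',(H>25)&(H<85)&(S>80),175,210,210,280,.04)
for p in[(297,301),(289,300),(281,300),(193,245),(165,252),(242,297),(178,320),(100,250),(60,330),(245,240),(409,305),(190,152)]:print(p,P[p[1],p[0]].round(3))
a=cv2.resize(im[210:350,140:340],(800,560),interpolation=cv2.INTER_CUBIC);cv2.imwrite('pics/c0.png',a[:,:,::-1])
```

```text
knob 330 178.0 319.6 ray [0.4859 0.1317 0.071 ] med [0.4852 0.1312 0.0707] maxz 0.076
knob top [0.48554979 0.13288593 0.07109847] [0.46701765 0.11372401 0.06600855] [0.50549043 0.15539538 0.07588117]<stdin>:6: RuntimeWarning: Mean of empty slice.
  ret = ret.dtype.type(ret / rcount)
  return _methods._mean(a, axis=axis, dtype=dtype,
  ret = um.true_divide(
Traceback (most recent call last):
ValueError: zero-size array to reduction operation maximum which has no identity
```

Run:
```python
from h import *
c=load('top');im=c['image'];P=pts(c)
hsv=cv2.cvtColor(im,cv2.COLOR_RGB2HSV)
H,S,V=[hsv[...,i].astype(int) for i in range(3)]
def blob(name,m,x0,y0,x1,y1,z):
    k=np.zeros(m.shape,np.uint8);k[y0:y1,x0:x1]=m[y0:y1,x0:x1]
    v,u=np.nonzero(k)
    if len(u):print(name,len(u),u.mean().round(1),v.mean().round(1),'ray',ray(c,u.mean(),v.mean(),z).round(4),'med',np.median(P[v,u],0).round(4))
    else: print(name,'none')
red=((H<8)|(H>172))&(S>130)&(V>100)
blob('ball',P[...,2]>.08,270,285,325,320,.097)
blob('boxtop',abs(P[...,2]-.044)<.006,260,275,330,325,.044)
k=(abs(P[275:325,260:330,2]-.044)<.008).astype(np.uint8)
v,u=np.nonzero(k);r=cv2.minAreaRect(P[v+275,u+260][:,:2].astype(np.float32));print('boxrect',r)
blob('green dot',(H>40)&(H<85)&(S>80),262,280,330,325,.044);blob('red dot',red,262,280,330,325,.044)
blob('vial',(H>25)&(H<85)&(S>80),175,210,210,280,.04)
for p in[(297,301),(193,245),(165,252),(242,297),(100,250),(60,330),(245,240),(440,240),(409,305),(190,152)]:print(p,P[p[1],p[0]].round(3))
a=cv2.resize(im[210:350,140:340],(800,560),interpolation=cv2.INTER_CUBIC);cv2.imwrite('pics/c0.png',a[:,:,::-1])
```

```text
ball 77 288.4 301.4 ray [ 0.5189 -0.0953  0.097 ] med [ 0.5195 -0.0963  0.0988]
boxtop 1214 299.1 301.0 ray [ 0.5213 -0.1149  0.044 ] med [ 0.521  -0.117   0.0455]
boxrect ((0.5218070149421692, -0.11324597895145416), (0.06607463210821152, 0.09200064092874527), 4.196526050567627)
green dot 11 280.5 301.9 ray [ 0.52   -0.0758  0.044 ] med [ 0.5195 -0.0768  0.0466]
red dot 21 315.0 299.0 ray [ 0.5251 -0.1485  0.044 ] med [ 0.5251 -0.1485  0.0454]
vial 210 190.3 240.5 ray [0.654  0.1188 0.04  ] med [0.6563 0.1173 0.0474]
(297, 301) [ 0.521 -0.111  0.063]
(193, 245) [0.643 0.111 0.045]
(165, 252) [0.627 0.166 0.063]
(242, 297) [0.531 0.005 0.049]
(100, 250) [0.631 0.296 0.077]
(60, 330) [0.468 0.366 0.081]
(245, 240) [0.659 0.006 0.004]
(440, 240) [ 0.654 -0.429  0.002]
(409, 305) [ 0.509 -0.341  0.074]
(190, 152) [ 0.67  -0.011  0.573]
```

View pics/c0.png

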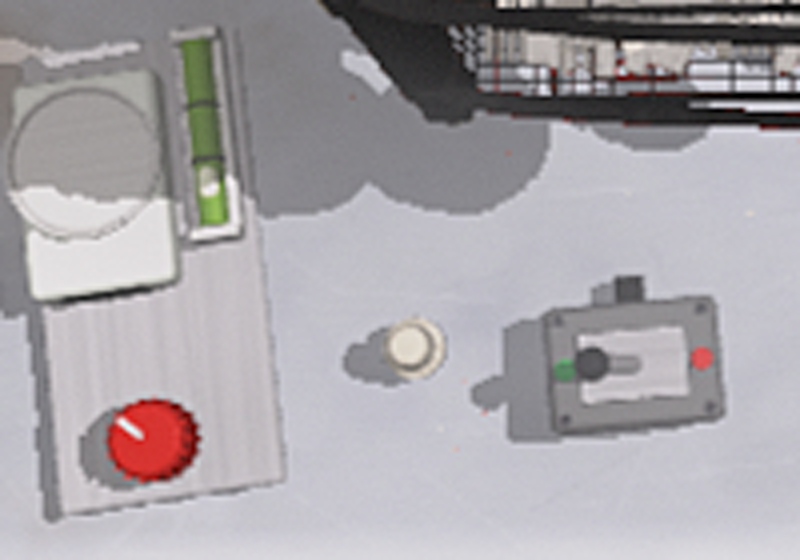

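The crop shows the black ball at about (288,301), leaning to the green dot on the left, with the red dot on the right. The box is at (0.522,-0.113) and measures 66x92 as described. The knob is at (0.486,0.133) with its top at z 0.071. The line on the knob points up-left, and the bubble is at the knob end. I'll move beside the ball on the green side with the fingers shut.

Call:
{"method": "step_arm", "body": {
  "deltas": [
    [26, 38, 0, 0, 0, 5.8, -1],
    [26, 38, 0, 0, 0, 5.8, -1],
    [26, 38, 0, 0, 0, 5.8, -1],
    [26, 38, 0, 0, 0, 5.8, -1],
    [26, 38, 0, 0, 0, 5.8, -1]
  ],
  "newtons": 30
}}

```text
clock: 0.6
tcp_pos: [0.3145, -0.353, 0.231]
orientation: [-0.0, 0.914, 0.406, 0.0]
wrist_force: [0.8, -0.9, -0.0]
finger_gap: 0.0123
grip_force: 0.0
```

Call:
{"method": "step_arm", "body": {
  "deltas": [
    [26, 38, 0, 0, 0, 5.8, -1],
    [26, 38, 0, 0, 0, 5.8, -1],
    [26, 38, 0, 0, 0, 5.8, -1],
    [26, 38, 0, 0, 0, 5.8, -1],
    [26, 38, 0, 0, 0, 5.8, -1]
  ]
}}

```text
clock: 1.1
tcp_pos: [0.4446, -0.163, 0.2311]
orientation: [-0.0, 0.783, 0.622, -0.0]
wrist_force: [0.5, -0.4, -0.3]
finger_gap: -0.0
grip_force: 0.0
```

Call:
{"method": "step_arm", "body": {
  "deltas": [
    [26, 38, 0, 0, 0, 5.8, -1],
    [26, 38, 0, 0, 0, 5.8, -1],
    [26, 38, 0, 0, 0, 5.8, -1],
    [0, 0, 0, 0, 0, 0, -1],
    [0, 0, 0, 0, 0, 0, -1]
  ]
}}

```text
clock: 1.6
tcp_pos: [0.522, -0.0496, 0.2306]
orientation: [-0.001, 0.681, 0.733, -0.0]
wrist_force: [0.2, -1.1, -0.2]
finger_gap: 0.0003
grip_force: 0.0
```

Call:
{"method": "step_arm", "body": {
  "deltas": [
    [0, 0, -45, 0, 0, 0, -1],
    [0, 0, -45, 0, 0, 0, -1],
    [-1, 0, -40, 0, 0, 0, -1],
    [0, 0, -18, 0, 0, 0, -1],
    [0, 0, 0, 0, 0, 0, -1]
  ]
}}

```text
clock: 2.1
tcp_pos: [0.5174, -0.0515, 0.0802]
orientation: [-0.003, 0.683, 0.731, -0.002]
wrist_force: [0.5, -0.6, 0.6]
finger_gap: 0.0001
grip_force: 0.0
```

Call:
{"method": "step_arm", "body": {
  "deltas": [
    [0, -10, 0, 0, 0, 0, -1],
    [0, -10, 0, 0, 0, 0, -1],
    [0, -10, 0, 0, 0, 0, -1],
    [0, -10, 0, 0, 0, 0, -1],
    [0, -8, 0, 0, 0, 0, -1]
  ]
}}

```text
clock: 2.6
tcp_pos: [0.5215, -0.1004, 0.0841]
orientation: [0.001, 0.682, 0.731, 0.0]
wrist_force: [-0.6, 1.0, -0.4]
finger_gap: 0.0003
grip_force: 0.0
```

Call:
{"method": "step_arm", "body": {
  "deltas": [
    [0, -5, 0, 0, 0, 0, -1],
    [0, -4, 0, 0, 0, 0, -1],
    [0, 0, 0, 0, 0, 0, -1],
    [0, 0, 0, 0, 0, 0, -1],
    [0, 0, 0, 0, 0, 0, -1]
  ]
}}

```text
clock: 3.1
tcp_pos: [0.5209, -0.1074, 0.0832]
orientation: [-0.0, 0.681, 0.732, -0.0]
wrist_force: [-0.2, 0.6, -0.9]
finger_gap: 0.0
grip_force: 0.0
```

Call:
{"method": "step_arm", "body": {
  "deltas": [
    [0, 20, 0, 0, 0, 0, -1],
    [0, 5, 45, 0, 0, 0, -1],
    [0, 5, 45, 0, 0, 0, 0.5],
    [-5, 45, 10, 0, 0, 3, 0.5],
    [-10, 45, 0, 0, 0, 3, 0.5]
  ]
}}

```text
clock: 3.6
tcp_pos: [0.5084, 0.0126, 0.1863]
orientation: [0.003, 0.642, 0.766, 0.002]
wrist_force: [-0.5, 0.2, 0.1]
finger_gap: 0.0432
grip_force: 0.0
```

Call:
{"method": "step_arm", "body": {
  "deltas": [
    [-10, 45, 0, 0, 0, 3, 0.5],
    [-10, 45, 0, 0, 0, 3, 0.5],
    [0, 30, 0, 0, 0, 0, 0.5],
    [0, 0, 0, 0, 0, 0, 0.5],
    [0, 0, 0, 0, 0, 0, 0.5]
  ]
}}

```text
clock: 4.1
tcp_pos: [0.4858, 0.1329, 0.1833]
orientation: [0.0, 0.6, 0.8, -0.0]
wrist_force: [0.4, 0.5, -0.1]
finger_gap: 0.0639
grip_force: 0.0
```

Run:
```python
from h import *
s=get_state();print(s['tcp_pos'],s['joint_pos'],s['finger_gap'])
c=shot('top');im=c['image'];P=pts(c);a=im[200:350,140:340]
cv2.imwrite('pics/c1.png',cv2.resize(a,(800,600),interpolation=cv2.INTER_CUBIC)[:,:,::-1])
k=np.zeros((480,640),bool);k[285:320,265:330]=1;k&=(P[...,2]>.08)
v,u=np.nonzero(k);print('ball',len(u),u.mean(),v.mean(),np.median(P[v,u],0))
```

```text
[0.48575702 0.13294622 0.18331067] [ 1.07867563e-01  1.96223519e-01 -2.27634386e-01  1.14687898e+00
 -4.07542528e-04  1.39587018e+00] 0.06388520194236191
ball 74 306.56756756756755 298.94594594594594 [ 0.52213793 -0.13269107  0.09869093]
```

View pics/c1.png

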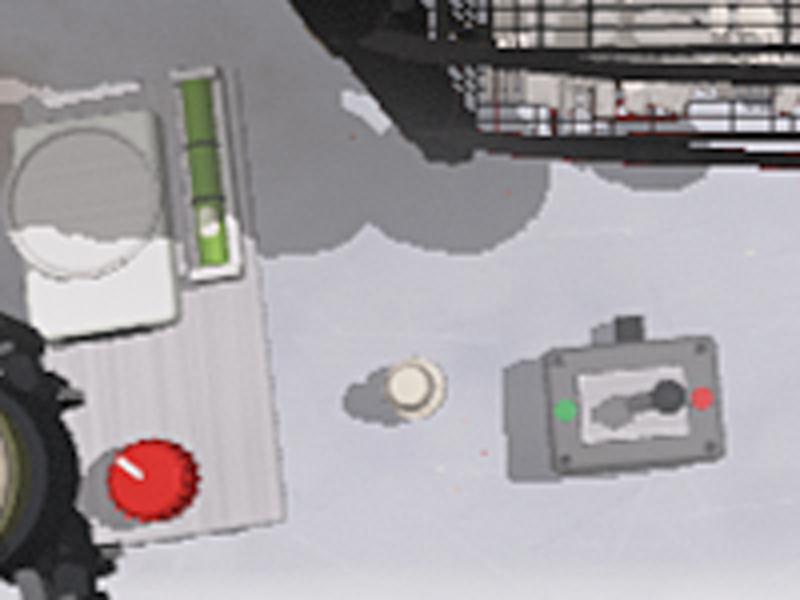

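The toggle ball is at crop (668,397), next to the red dot, so the switch is off (y -0.133, as expected). The knob at crop (152,480) hasn't moved. Next I'll check the grasp offset.

```bash
python3 -c "
import workcell
print(getattr(workcell,'grasp_offset',None),[n for n in dir(workcell) if n[0]!='_'])"
```

```text
0.0187 ['MotionError', 'get_state', 'grasp_offset', 'hand_in', 'read_camera']
```

Call:
{"method": "step_arm", "body": {
  "deltas": [
    [0, 0, -45, 0, 0, 0, 0.5],
    [0, 0, -45, 0, 0, 0, 0.5],
    [0, 0, -35, 0, 0, 0, 0.5],
    [0, 0, -24, 0, 0, 0, 0.5],
    [0, 0, 0, 0, 0, 0, 0.5]
  ],
  "newtons": 60
}}

```text
clock: 4.65
tcp_pos: [0.4831, 0.1304, 0.031]
orientation: [-0.003, 0.602, 0.798, -0.003]
wrist_force: [-0.7, 0.6, -0.2]
finger_gap: 0.0641
grip_force: 0.0
```

Call:
{"method": "step_arm", "body": {
  "deltas": [
    [0, 0, 0, 0, 0, 0, -1],
    [0, 0, 0, 0, 0, 0, -1],
    [0, 0, 0, 0, 0, 0, -1],
    [0, 0, 0, 0, 0, 0, -1],
    [0, 0, 0, 0, 0, 0, -1]
  ]
}}

```text
clock: 5.15
tcp_pos: [0.4872, 0.1317, 0.0355]
orientation: [0.001, 0.602, 0.799, 0.0]
wrist_force: [-0.8, -3.9, 3.4]
finger_gap: 0.0387
grip_force: 59.8
```

Call:
{"method": "step_arm", "body": {
  "deltas": [
    [0, 0, -2, 0, 0, 0, -1],
    [0, 0, -2, 0, 0, 0, -1],
    [0, 0, -2, 0, 0, 0, -1],
    [0, 0, 0, 0, 0, 0, -1],
    [0, 0, 0, 0, 0, 0, -1]
  ]
}}

```text
clock: 5.65
tcp_pos: [0.4866, 0.1316, 0.0299]
orientation: [0.001, 0.601, 0.799, 0.0]
wrist_force: [-5.4, -6.0, 12.1]
finger_gap: 0.0384
grip_force: 59.2
```

Call:
{"method": "step_arm", "body": {
  "deltas": [
    [0, 0, -1, 0, 0, 0, -1],
    [0, 0, -1, 0, 0, 0, -1],
    [0, 0, 0, 0, 0, 0, -1],
    [0, 0, 0, 0, 0, 0, -1],
    [0, 0, 0, 0, 0, 0, -1]
  ]
}}

```text
clock: 6.15
tcp_pos: [0.4866, 0.1316, 0.0297]
orientation: [0.002, 0.601, 0.799, 0.0]
wrist_force: [-9.5, -7.6, 29.5]
finger_gap: 0.0386
grip_force: 61.0
```

```bash
cat > b.py <<'E'
from h import *
import sys
s=get_state();print(s['clock'],s['tcp_pos'].round(4),s['wrist_force'].round(1),s['joint_pos'][5].round(3))
c=shot('top');im=c['image']
cv2.imwrite(f'pics/{sys.argv[1]}.png',cv2.resize(im[205:285,160:240],(600,600),interpolation=cv2.INTER_CUBIC)[:,:,::-1])
hsv=cv2.cvtColor(im,cv2.COLOR_RGB2HSV).astype(int)
for v in range(214,274):
    u0=186.5+(v-220)*(195.5-186.5)/(265-220)   # rough tube centre line
    r=slice(int(u0)+2,int(u0)+6);print(v,im[v,r].mean(0).round().astype(int),hsv[v,r,1].mean().round(),end=' | ' if v%3 else '\n')
E
python3 b.py v0
```

```text
6.15 [0.4866 0.1316 0.0297] [-9.5 -7.6 29.5] 1.396
214 [132 129 132] 7.0 | 215 [133 130 133] 7.0 | 216 [129 127 130] 7.0
217 [142 138 140] 7.0 | 218 [171 165 167] 9.0 | 219 [146 144 142] 8.0
220 [ 85 100  56] 111.0 | 221 [ 90 109  62] 108.0 | 222 [ 93 112  66] 103.0
223 [ 94 108  72] 84.0 | 224 [ 93 107  70] 88.0 | 225 [ 89 106  67] 92.0
226 [ 91 107  67] 93.0 | 227 [ 92 108  68] 93.0 | 228 [ 97 110  79] 72.0
229 [ 94 107  75] 76.0 | 230 [ 91 105  70] 83.0 | 231 [ 93 108  72] 82.0
232 [ 93 107  72] 83.0 | 233 [100 110  84] 65.0 | 234 [100 111  83] 66.0
235 [90 96 80] 45.0 | 236 [77 80 72] 24.0 | 237 [ 96 110  78] 74.0
238 [108 116  94] 56.0 | 239 [104 112  88] 58.0 | 240 [112 117  97] 47.0
241 [115 120 101] 44.0 | 242 [116 120 103] 40.0 | 243 [124 127 114] 34.0
244 [122 124 113] 34.0 | 245 [123 126 112] 37.0 | 246 [113 118 100] 46.0
247 [109 118  96] 53.0 | 248 [122 125 114] 32.0 | 249 [114 113 109] 14.0
250 [107 109 102] 24.0 | 251 [123 128 112] 40.0 | 252 [121 126 111] 40.0
253 [142 142 136] 22.0 | 254 [165 166 158] 27.0 | 255 [177 184 162] 43.0
256 [181 191 164] 48.0 | 257 [172 183 152] 56.0 | 258 [196 198 185] 27.0
259 [195 197 183] 29.0 | 260 [188 192 176] 36.0 | 261 [187 192 176] 38.0
262 [189 194 178] 37.0 | 263 [209 207 206] 8.0 | 264 [198 198 190] 17.0
265 [184 185 174] 24.0 | 266 [188 185 183] 8.0 | 267 [203 199 200] 4.0
268 [178 174 174] 7.0 | 269 [128 125 126] 6.0 | 270 [160 156 160] 6.0
271 [205 200 204] 6.0 | 272 [200 195 200] 7.0 | 273 [199 194 198] 7.0
```

View pics/v0.png

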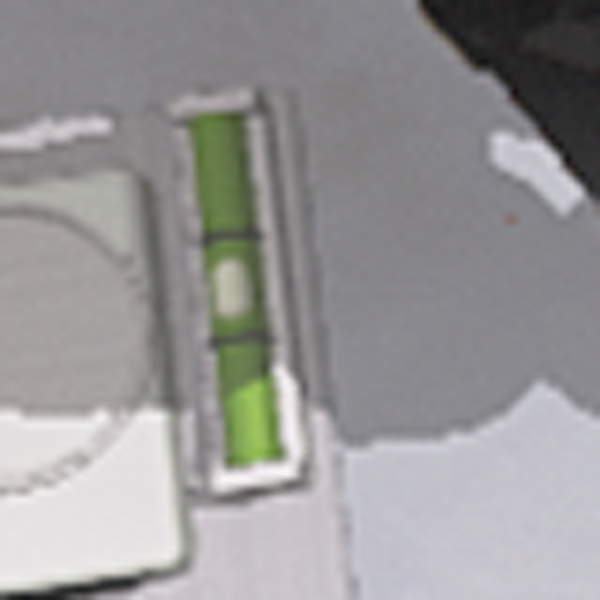

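The plate is seated: z no longer drops and the force has risen to 29 N. The bubble at crop (232,287) is passing between the lines at crop y 238 and 340, still drifting. I'll turn clockwise 40° (0.7 rad), which is safe within the stated 0.6–1.0.

Call:
{"method": "step_arm", "body": {
  "deltas": [
    [0, 0, 0, 0, 0, -4, -1],
    [0, 0, 0, 0, 0, -4, -1],
    [0, 0, 0, 0, 0, -4, -1],
    [0, 0, 0, 0, 0, -4, -1],
    [0, 0, 0, 0, 0, -4, -1]
  ]
}}

```text
clock: 6.7
tcp_pos: [0.4846, 0.1313, 0.0296]
orientation: [0.001, 0.732, 0.681, -0.001]
wrist_force: [-15.7, -8.2, 36.6]
finger_gap: 0.0383
grip_force: 61.6
```

Call:
{"method": "step_arm", "body": {
  "deltas": [
    [0, 0, 0, 0, 0, -4, -1],
    [0, 0, 0, 0, 0, -4, -1],
    [0, 0, 0, 0, 0, -4, -1],
    [0, 0, 0, 0, 0, -4, -1],
    [0, 0, 0, 0, 0, -4, -1]
  ]
}}

```text
clock: 7.2
tcp_pos: [0.4825, 0.1318, 0.0294]
orientation: [-0.001, 0.839, 0.544, -0.002]
wrist_force: [-20.2, -6.1, 40.2]
finger_gap: 0.0381
grip_force: 62.0
```

Call:
{"method": "step_arm", "body": {
  "deltas": [
    [0, 0, 0, 0, 0, 0, -1],
    [0, 0, 0, 0, 0, 0, -1],
    [0, 0, 0, 0, 0, 0, -1],
    [0, 0, 0, 0, 0, 0, -1],
    [0, 0, 0, 0, 0, 0, -1]
  ]
}}

```text
clock: 7.7
tcp_pos: [0.4825, 0.1317, 0.0294]
orientation: [-0.0, 0.838, 0.545, -0.002]
wrist_force: [-20.1, -6.6, 39.7]
finger_gap: 0.0384
grip_force: 61.9
```

Call:
{"method": "step_arm", "body": {
  "deltas": [
    [0, 0, 0, 0, 0, 0, -1],
    [0, 0, 0, 0, 0, 0, -1],
    [0, 0, 0, 0, 0, 0, -1],
    [0, 0, 0, 0, 0, 0, -1],
    [0, 0, 0, 0, 0, 0, -1]
  ]
}}

```text
clock: 8.2
tcp_pos: [0.4825, 0.1317, 0.0294]
orientation: [-0.0, 0.838, 0.545, -0.002]
wrist_force: [-20.0, -6.8, 39.2]
finger_gap: 0.0386
grip_force: 61.9
```

Call:
{"method": "step_arm", "body": {
  "deltas": [
    [0, 0, 0, 0, 0, 0, -1],
    [0, 0, 0, 0, 0, 0, -1],
    [0, 0, 0, 0, 0, 0, -1],
    [0, 0, 0, 0, 0, 0, -1],
    [0, 0, 0, 0, 0, 0, -1]
  ]
}}

```text
clock: 8.7
tcp_pos: [0.4825, 0.1317, 0.0294]
orientation: [-0.0, 0.838, 0.545, -0.002]
wrist_force: [-19.7, -6.6, 39.4]
finger_gap: 0.0382
grip_force: 61.9
```

Call:
{"method": "step_arm", "body": {
  "deltas": [
    [0, 0, 0, 0, 0, 0, -1],
    [0, 0, 0, 0, 0, 0, -1],
    [0, 0, 0, 0, 0, 0, -1],
    [0, 0, 0, 0, 0, 0, -1],
    [0, 0, 0, 0, 0, 0, -1]
  ]
}}

```text
clock: 9.2
tcp_pos: [0.4825, 0.1318, 0.0294]
orientation: [-0.0, 0.838, 0.545, -0.002]
wrist_force: [-20.8, -6.6, 39.8]
finger_gap: 0.0385
grip_force: 61.9
```

Call:
{"method": "step_arm", "body": {
  "deltas": [
    [0, 0, 0, 0, 0, 0, -1],
    [0, 0, 0, 0, 0, 0, -1],
    [0, 0, 0, 0, 0, 0, -1],
    [0, 0, 0, 0, 0, 0, -1],
    [0, 0, 0, 0, 0, 0, -1]
  ]
}}

```text
clock: 9.7
tcp_pos: [0.4825, 0.1317, 0.0294]
orientation: [-0.0, 0.838, 0.545, -0.002]
wrist_force: [-20.5, -6.2, 39.1]
finger_gap: 0.0384
grip_force: 61.9
```

```bash
cat > b.py <<'E'
from h import *
import sys
s=get_state();print(s['clock'],s['tcp_pos'].round(4),s['wrist_force'].round(1),s['joint_pos'][5].round(3))
c=shot('top');im=c['image']
a=cv2.resize(im[205:285,160:240],(600,600),interpolation=cv2.INTER_CUBIC)
cv2.imwrite(f'pics/{sys.argv[1]}.png',a[:,:,::-1])
h=cv2.cvtColor(a,cv2.COLOR_RGB2HSV).astype(int)
# tube centreline in crop: (218,120)->(254,455); bubble = low saturation, lines = dark
out=[]
for y in range(118,458,4):
    x=int(218+(y-120)*36/335); out.append((y,int(h[y,x-9:x+10,1].mean()),int(h[y,x-9:x+10,2].mean())))
print(*out)
E
python3 b.py v1
```

```text
9.7 [0.4825 0.1317 0.0294] [-20.5  -6.2  39.1] 2.094
(118, 131, 109) (122, 119, 116) (126, 113, 119) (130, 106, 118) (134, 103, 119) (138, 103, 120) (142, 102, 120) (146, 102, 120) (150, 101, 120) (154, 101, 120) (158, 102, 119) (162, 103, 120) (166, 101, 120) (170, 100, 121) (174, 100, 121) (178, 101, 121) (182, 102, 121) (186, 102, 121) (190, 102, 120) (194, 101, 121) (198, 99, 121) (202, 100, 121) (206, 101, 120) (210, 101, 120) (214, 101, 121) (218, 106, 124) (222, 103, 121) (226, 92, 113) (230, 68, 99) (234, 38, 84) (238, 62, 92) (242, 105, 116) (246, 94, 134) (250, 58, 142) (254, 32, 158) (258, 23, 174) (262, 22, 174) (266, 25, 170) (270, 26, 168) (274, 26, 170) (278, 27, 171) (282, 26, 170) (286, 25, 173) (290, 24, 172) (294, 24, 172) (298, 26, 161) (302, 31, 150) (306, 56, 136) (310, 88, 125) (314, 105, 121) (318, 101, 122) (322, 101, 124) (326, 91, 120) (330, 72, 108) (334, 51, 96) (338, 41, 90) (342, 60, 99) (346, 88, 119) (350, 100, 131) (354, 94, 126) (358, 92, 124) (362, 92, 123) (366, 92, 123) (370, 91, 123) (374, 88, 122) (378, 91, 125) (382, 104, 138) (386, 118, 158) (390, 129, 180) (394, 134, 191) (398, 132, 190) (402, 131, 187) (406, 130, 186) (410, 129, 186) (414, 130, 185) (418, 131, 186) (422, 131, 186) (426, 131, 186) (430, 131, 187) (434, 131, 186) (438, 131, 186) (442, 130, 186) (446, 131, 185) (450, 144, 183) (454, 138, 180)
```

View pics/v1.png

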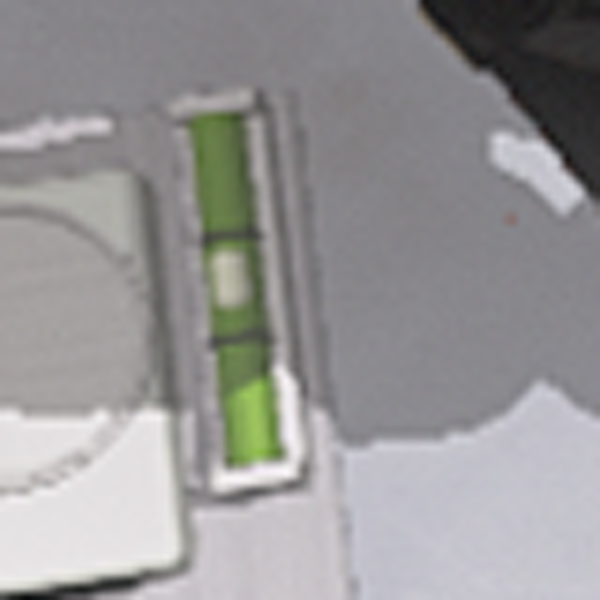

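The bubble has settled inside the lines: its centre is at crop y 277, and the lines' middle is at 286, so it is about 2.6 mm off on the far side. I'll turn another 7.5° clockwise and relieve the sideways load a little.

Call:
{"method": "step_arm", "body": {
  "deltas": [
    [-1, 0, 0.3, 0, 0, -2.5, -1],
    [-1, 0, 0.3, 0, 0, -2.5, -1],
    [0, 0, 0, 0, 0, -2.5, -1],
    [0, 0, 0, 0, 0, 0, -1],
    [0, 0, 0, 0, 0, 0, -1]
  ]
}}

```text
clock: 10.25
tcp_pos: [0.4818, 0.1321, 0.0295]
orientation: [-0.0, 0.872, 0.489, -0.001]
wrist_force: [-15.7, -4.8, 31.1]
finger_gap: 0.0386
grip_force: 60.9
```

Call:
{"method": "step_arm", "body": {
  "deltas": [
    [0, 0, 0, 0, 0, 0, -1],
    [0, 0, 0, 0, 0, 0, -1],
    [0, 0, 0, 0, 0, 0, -1],
    [0, 0, 0, 0, 0, 0, -1],
    [0, 0, 0, 0, 0, 0, -1]
  ]
}}

```text
clock: 10.75
tcp_pos: [0.4818, 0.1321, 0.0295]
orientation: [-0.0, 0.872, 0.489, -0.001]
wrist_force: [-14.6, -4.2, 32.3]
finger_gap: 0.0386
grip_force: 60.9
```

Call:
{"method": "step_arm", "body": {
  "deltas": [
    [0, 0, 0, 0, 0, 0, -1],
    [0, 0, 0, 0, 0, 0, -1],
    [0, 0, 0, 0, 0, 0, -1],
    [0, 0, 0, 0, 0, 0, -1],
    [0, 0, 0, 0, 0, 0, -1]
  ]
}}

```text
clock: 11.25
tcp_pos: [0.4817, 0.1321, 0.0295]
orientation: [-0.0, 0.872, 0.489, -0.001]
wrist_force: [-15.0, -4.7, 30.7]
finger_gap: 0.0386
grip_force: 60.9
```

Call:
{"method": "step_arm", "body": {
  "deltas": [
    [0, 0, 0, 0, 0, 0, -1],
    [0, 0, 0, 0, 0, 0, -1],
    [0, 0, 0, 0, 0, 0, -1],
    [0, 0, 0, 0, 0, 0, -1],
    [0, 0, 0, 0, 0, 0, -1]
  ]
}}

```text
clock: 11.75
tcp_pos: [0.4818, 0.1321, 0.0295]
orientation: [-0.0, 0.872, 0.489, -0.001]
wrist_force: [-15.1, -5.0, 31.3]
finger_gap: 0.0392
grip_force: 60.9
```

Call:
{"method": "step_arm", "body": {
  "deltas": [
    [0, 0, 0, 0, 0, 0, -1],
    [0, 0, 0, 0, 0, 0, -1],
    [0, 0, 0, 0, 0, 0, -1],
    [0, 0, 0, 0, 0, 0, -1],
    [0, 0, 0, 0, 0, 0, -1]
  ]
}}

```text
clock: 12.25
tcp_pos: [0.4817, 0.1321, 0.0295]
orientation: [-0.0, 0.872, 0.489, -0.001]
wrist_force: [-15.1, -3.7, 31.4]
finger_gap: 0.0389
grip_force: 60.9
```

Call:
{"method": "step_arm", "body": {
  "deltas": [
    [0, 0, 0, 0, 0, 0, -1],
    [0, 0, 0, 0, 0, 0, -1],
    [0, 0, 0, 0, 0, 0, -1],
    [0, 0, 0, 0, 0, 0, -1],
    [0, 0, 0, 0, 0, 0, -1]
  ]
}}

```text
clock: 12.75
tcp_pos: [0.4817, 0.1321, 0.0295]
orientation: [-0.0, 0.872, 0.489, -0.001]
wrist_force: [-14.0, -5.1, 31.2]
finger_gap: 0.0387
grip_force: 60.9
```

Call:
{"method": "step_arm", "body": {
  "deltas": [
    [0, 0, 0, 0, 0, 0, -1],
    [0, 0, 0, 0, 0, 0, -1],
    [0, 0, 0, 0, 0, 0, -1],
    [0, 0, 0, 0, 0, 0, -1],
    [0, 0, 0, 0, 0, 0, -1]
  ]
}}

```text
clock: 13.25
tcp_pos: [0.4818, 0.1321, 0.0295]
orientation: [-0.0, 0.872, 0.489, -0.001]
wrist_force: [-15.3, -5.0, 32.2]
finger_gap: 0.0385
grip_force: 60.9
```

```bash
python3 b.py v2 | tr ')' '\n' | awk -F'[(,]' 'NR==1||($2>226&&$2<346)'
```

```text
13.25 [0.4818 0.1321 0.0295] [-15.3  -5.   32.2] 2.226
 (230, 68, 100
 (234, 36, 85
 (238, 57, 93
 (242, 98, 119
 (246, 115, 126
 (250, 111, 120
 (254, 90, 124
 (258, 63, 136
 (262, 38, 153
 (266, 26, 171
 (270, 24, 172
 (274, 24, 171
 (278, 25, 171
 (282, 26, 169
 (286, 26, 170
 (290, 25, 170
 (294, 25, 171
 (298, 24, 170
 (302, 24, 172
 (306, 25, 167
 (310, 30, 156
 (314, 50, 143
 (318, 76, 130
 (322, 96, 124
 (326, 97, 117
 (330, 76, 107
 (334, 51, 97
 (338, 40, 91
 (342, 59, 100
```

View pics/v2.png

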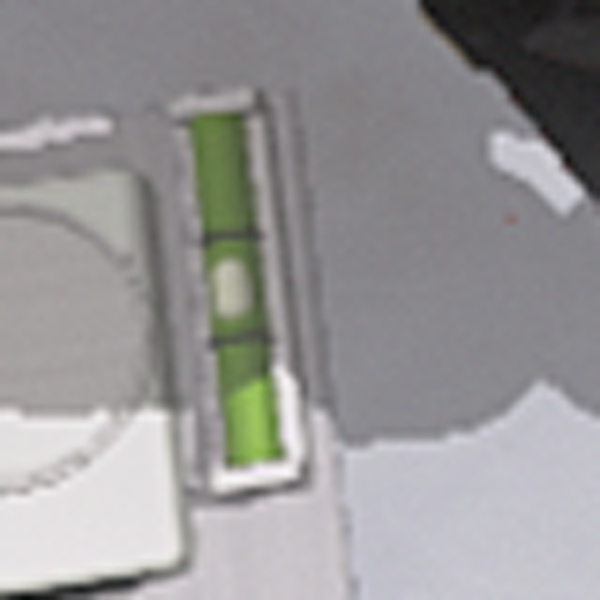

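The bubble spans crop y 258–315, centre 286.5. The lines are at 235 and 337.5, middle 286, so it is centred. The knob is still held and pressed with about 32 N.

```bash
python3 -c "
from workcell import *
print(hand_in())"
```

```text
the job is handed in; nothing more can be done
None
```

The job is handed in, with no verdict returned: the toggle is at the red dot, and the arm is still holding the knob pressed down (about 32 N) with the bubble centred between the lines, at about 13 s of the 61 s allowed.

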